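# Set a valve unit's plungers for its leak test

### The arm

A 6-joint arm with a two-finger parallel gripper is mounted at the origin on the work surface. World frame = base frame: x ahead of the robot, y to its left, z up, the work surface at z = 0. Lengths are in mm, angles in rad, forces in N, time in s.
With the tool pointing down it reaches from about 350 to 875 mm from the base axis. Payload 4.2 kg.
Tool frame: the origin (TCP) lies midway between the tips of the shut fingers; the grasp point (between the pads) lies 19 mm behind it; z points along the fingers, y is the line along which they close (so a half turn about z gives the same grasp; the last joint's range is limited). The gripper opens to 85 mm and grips with 20 to 120 N. Pads are 22 mm wide; open, the fingers measure 114 mm over their backs; the gripper's body (76 mm by 85 mm) begins 54 mm behind the grasp point. The pads swing forward as they close: fully open they stand 13 mm farther back than shut.
Start: joints at [-1.064, 0.385, 0.008, 0, -1.194, -0.259], TCP at [153.312, -605.883, 231.312] pointing down, gripper open.
Joint ranges: [-3.14, 3.14], [-1.21, 2.06], [-1.07, 1.41], [-3.16, 2.05], [-2.99, -0.16], [-3.1, 3.1]. Speed limits (rad/s): [2.79, 2.79, 3.14, 3.14, 3.14, 3.14].

### API

Orientations are given as a unit quaternion [x, y, z, w].
In Python, from bench import sensors, get_image, camera_params, job_done gives the robot as it stands.
- The arm moves only by the tool servo_tool, never from a script. Its argument "motion" is a list of rows, each an object with "travel": the shift along the tool's x, y, z as a fraction of full scale, a list of three; "rot": the turn, a rotation vector about the tool's x, y, z as a fraction of full scale, a list of three; "hand": the opening, from 0 (shut) to 1 (fully open). In form: [{"travel": [x, y, z], "rot": [wx, wy, wz], "hand": hand}, ...]. A call has 1 to 10 rows; each row shifts and turns the commanded pose from where the row before left it, along the tool's axes as they then stand; what a row does not reach is not made up. Full scale, the value 1, is 25 cm for a shift and 360 degrees for a turn. A row lasts 1/12 s, in which the tool goes at most 41.7 mm and 7.16 degrees, less where a joint would pass 70% of its speed; a pose out of reach is approached as far as the arm can. A call with a number of a shift or a turn outside -1 to 1 is refused whole. A call with a gripper value outside its range is refused whole. The fingers move at their own pace and stop on an object; the grip force is fixed at half the most. Time passes only in rows, so rows that do not move let the fingers close. It gives the time, the measured TCP pose, the force, the opening and the grip force at its end, in the units of the state.
- sensors.read_state(): the state, without advancing time (a new reading comes with each control period).
- get_image(name): name is "scene" or "top" or "wrist"; returns (picture, depth): 420x560x3 uint8, red, green, blue; 420x560 float32, mm along the optical axis (not along the pixel's ray), 0 where there is no reading.
- camera_params(name): a dict with "camera_matrix" (3x3 intrinsics, pixels), "dist" ([k1, k2, p1, p2, k3] as OpenCV has them; the pictures are not rectified), "R" (3x3) and "t" (3): a world point X has camera coordinates R X + t; the wrist camera has in their place "mount" (4x4, takes a point from camera to tool coordinates, whose origin is the TCP and whose axes are the flange's). Camera axes: x right, y down, z forward; pixel columns grow to the right and rows downward; lengths in mm; the calibration is good to about 2 mm. A picture is of the moment at which its call begins: read the wrist's pose just before it. camera_params takes no time and is no camera call.
- job_done(): hands the job in; it is judged then, once.
The state is a dict: "clock": time; "joints": joint angles; "joint_vel": joint speeds; "joint_efforts": joint torques, N m; "position": TCP position; "ee_rot": TCP orientation; "contact_force": force on the tool from outside, world axes, zero at the start; "wrist_torque": the same for the moment, N m; "gripper_width": finger opening in mm; "grasp_force": force on a finger pad.
Only numpy, scipy, OpenCV 4.12 (cv2) and the standard library are available. Lean on these libraries where they do the work, as an engineer would, in place of code of your own. Each camera call takes 0.05 s, during which the arm holds its last target. There are 200 camera calls.

### The job

Set the valve unit for its leak test: push its steel plungers down, each fully home, in this order: first the broad round one, then the square one, then the slim pin. Leave the ball-topped bleed plunger up, and do not lift, tip or shove the unit or disturb the other things on the bench.

Things in the scene. Friction and masses are not known exactly. Their poses are not given: they have to be found in the camera images.
- unit: The valve unit: a loose dark cast block, 110 x 110 mm, olive cover plate with its top at 54 mm, four plungers on it in a square of 52 mm pitch, in steel collars up to 60 mm. Two black-capped ports stick out 19 mm at +x, one port 18 mm at -y. Stands freely on feet 42 mm from the centre in x and y; about 0.95 kg. Origin: centre of its underside, on the bench; z up.
- broad_top (a point): On the top of the unit, at unit x +26, y +26 mm; the point is the centre of its top face and moves down with it. Top face 81 mm above the unit's underside when fully up, 12 mm less when home. Broad flat round steel head, 36 mm across and 9 mm thick, on a thin stem; home, it sits on its collar.
- square_top (a point): On the top of the unit, at unit x -26, y -26 mm; the point is the centre of its top face and moves down with it. Top face 88 mm above the unit's underside when fully up, 12 mm less when home. Square steel head, 24 x 24 mm and 16 mm tall, on a thin stem; home, it sits on its collar.
- slim_top (a point): On the top of the unit, at unit x +26, y -26 mm; the point is the centre of its top face and moves down with it. Top face 96 mm above the unit's underside when fully up, 12 mm less when home. Plain slim steel pin, 15 mm across with a flat top; home, it still stands 24 mm out of its collar.
- bleed_top (a point): On the top of the unit, at unit x -26, y +26 mm; the point is the centre of its top face and moves down with it. Top face 93 mm above the unit's underside when fully up, 12 mm less when home. Steel ball of 22 mm on a thin stem, the bleed plunger: to be left up.
- broad (a joint): Broad round plunger. Travel 12 mm: 0 = fully up, 0.012 = fully home, on a hard stop; starts somewhere from 0 to 0.003. Stiff, no spring: it takes about 4 N to move at any depth and stays where it is left.
- square (a joint): Square plunger. Travel 12 mm: 0 = fully up, 0.012 = fully home, on a hard stop; starts somewhere from 0 to 0.003. Stiff, no spring: it takes about 4 N to move at any depth and stays where it is left.
- slim (a joint): Slim pin. Travel 12 mm: 0 = fully up, 0.012 = fully home, on a hard stop; starts somewhere from 0 to 0.003. Stiff, no spring: it takes about 4 N to move at any depth and stays where it is left.
- bleed (a joint): Ball-topped bleed plunger, to be left up. Same action; starts from 0 to 0.002.
- spare: Bystander: a smaller finished valve block with an olive plate and no plungers, about 85 x 70 x 57 mm, with side ports; origin under its centre.
- jar: Bystander: small glass jar with a blue cap, 56 mm wide, 65 mm tall; origin under its centre.
- paint: Bystander: olive-yellow paint jar, 68 mm wide, 150 mm tall; origin under its centre.
- dish: Bystander: clear dish of small nuts, 100 mm wide, 36 mm tall; origin under its centre.
- cap: Bystander: white plastic ring, 40 mm wide, 12 mm tall, lying close beside the unit; origin under its centre.
- driver: Bystander: blue screwdriver lying on the bench; origin near its middle.
- brush: Bystander: wooden-handled brush lying on the bench; origin near its middle.
Things that resemble listed ones, but are neither listed nor needed, are in the scene too. What is shaped like the unit but purple or turquoise is not meant.

How it is judged:
By the outcome, as a careful person would: the job done as asked, in the order asked, and still so for the second after the job is handed in, with the robot touching nothing.
It also fails if it takes over 35 s, if anything falls off the work surface, if the arm or the gripper's body presses on something with over 40 N, if the wrist force passes 120 N, or if a joint passes its speed limit or range.

## Working session

There is one attempt and no reset: what is moved stays moved. The work goes in short steps, Python scripts to look and compute and a tool call to move; the robot and the scene stay as the last step left them, time stands still between calls to the robot, and variables do not carry over. Pictures are saved under pics/ and viewed, at most 10 in all, crops included, and the job is handed in when it is done.

Besides the shell and the picture viewer there is one more tool, called after "Emit:" by a JSON object that holds its "fn" and its "kwargs". servo_tool: Moves the arm, as the interface text tells. Its arguments: {"type":"object","properties":{"motion":{"type":"array"}},"required":["motion"]}

```bash
mkdir -p pics
python3 - <<'E'
from bench import *
import cv2,numpy as np
s=sensors.read_state();print(s)
for n in("top","scene"):
    im,d=get_image(n);np.savez("pics/%s0.npz"%n,im=im,d=d);cv2.imwrite("pics/%s0.png"%n,im[:,:,::-1])
    print(camera_params(n))
print(camera_params("wrist"))
E
```

```text
{'clock': 0.0, 'joints': array([-1.06440302e+00,  3.85555200e-01,  6.63490253e-03, -5.31698746e-04,
       -1.19398974e+00, -2.58622212e-01]), 'joint_vel': array([-0.00083062,  0.00167387, -0.00034331, -0.00158429,  0.00051486,
        0.00058655]), 'joint_efforts': array([ 8.12273265e-05, -3.92286301e+01,  1.88402349e+01,  4.18598950e+00,
       -4.44945035e-03,  6.56559990e-06]), 'position': array([ 153.17605574, -605.33862423,  230.22109742]), 'ee_rot': array([-1.23471494e-01,  9.92347526e-01,  1.07270656e-03, -1.65231773e-04]), 'contact_force': array([ 0.17092154,  0.2381922 , -0.1946867 ]), 'wrist_torque': array([-0.0111408 ,  0.00660021,  0.0521871 ]), 'grasp_force': 0.0, 'gripper_width': 85.44304067515101}
{'camera_matrix': array([[495.08336319,   0.        , 282.2596414 ],
       [  0.        , 495.08336319, 214.75118396],
       [  0.        ,   0.        ,   1.        ]]), 'dist': array([-0.04370244,  0.        ,  0.        ,  0.        ,  0.        ]), 'R': array([[ 1.02709131e-02, -9.99946700e-01,  1.05108873e-03],
       [-9.97949044e-01, -1.03168019e-02, -6.31765001e-02
[... 489 characters left out ...]
45264,  0.63823586, -0.69812998]]), 't': array([-507.44806434,  -73.68703764, 1676.48602831])}
{'camera_matrix': array([[294.70480015,   0.        , 281.3266842 ],
       [  0.        , 294.70480015, 213.91308839],
       [  0.        ,   0.        ,   1.        ]]), 'dist': array([-0.04752301,  0.        ,  0.        ,  0.        ,  0.        ]), 'mount': array([[ 6.06179712e-06, -9.58738412e-01, -2.84289741e-01,
         7.26476067e+01],
       [ 9.99999995e-01, -2.26008078e-05,  9.75415418e-05,
        -1.42985345e-01],
       [-9.99420007e-05, -2.84289740e-01,  9.58738407e-01,
        -1.41981658e+02],
       [ 0.00000000e+00,  0.00000000e+00,  0.00000000e+00,
         1.00000000e+00]])}
```

View pics/top0.png

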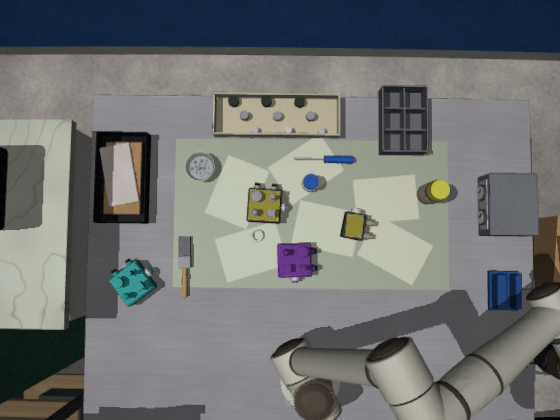

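View pics/scene0.png

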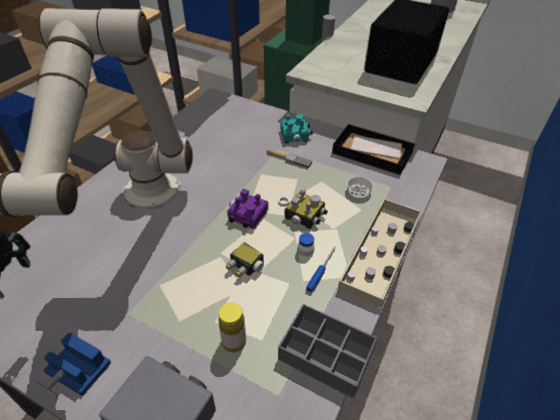

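The top view shows the olive unit at about (265,205). Two ports point up in the image (world +x) and one points right (−y). The jar is at (311,182), the cap ring at (259,236) and the purple decoy at (295,260). I'll enlarge this area.

Run:
```python
import cv2,numpy as np
im=np.load("pics/top0.npz")["im"][170:250,220:330,::-1]
cv2.imwrite("pics/c1.png",cv2.resize(im,None,fx=7,fy=7,interpolation=cv2.INTER_CUBIC))
```

```text
(no output)
```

View pics/c1.png

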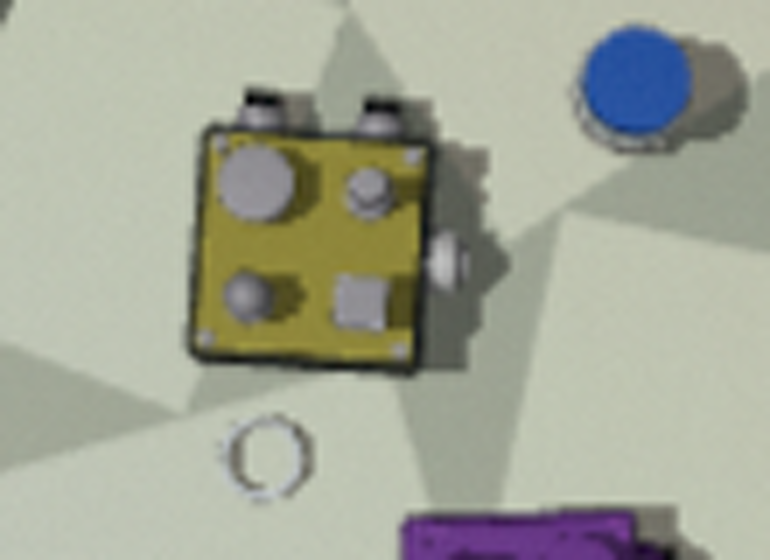

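```bash
cat > h.py <<'E'
import numpy as np,cv2
from bench import *
from scipy.optimize import least_squares
from scipy.spatial.transform import Rotation as Ro
def ray(n,uv,z,st=None):
    c=camera_params(n);K=c["camera_matrix"]
    p=cv2.undistortPoints(np.array([[uv]],float),K,c["dist"])[0,0]
    if n=="wrist":
        T=np.eye(4);T[:3,:3]=Ro.from_quat(st["ee_rot"]).as_matrix();T[:3,3]=st["position"]
        T=T@c["mount"];C=T[:3,3];d=T[:3,:3]@[p[0],p[1],1]
    else:
        C=-c["R"].T@c["t"];d=c["R"].T@[p[0],p[1],1]
    return C+d*(z-C[2])/d[2]
L={"broad":(26,26),"slim":(26,-26),"square":(-26,-26),"bleed":(-26,26)}
def fit(l,P):
    l=np.array(l,float);P=np.array(P)[:,:2]
    f=lambda q:(l@np.array([[np.cos(q[2]),np.sin(q[2])],[-np.sin(q[2]),np.cos(q[2])]])+q[:2]-P).ravel()
    r=least_squares(f,[*P.mean(0),0]);return r.x,f(r.x).reshape(-1,2)
E
python3 - <<'E'
from h import *
px={"broad":((256,182),80),"slim":((372,182),95),"square":((361,299),87),"bleed":((247,296),82)}
P=[]
for k,(c,z) in px.items():
    uv=(np.array(c)+.5)/7-.5+[220,170];P.append(ray("top",uv,z))
q,r=fit([L[k] for k in px],P);print(q,r.round(1))
for k,p in zip(px,P):print(k,p.round(1))
st=sensors.read_state();R=Ro.from_quat(st["ee_rot"]).as_matrix();print(R.round(3))
E
```

```text
[ 5.70838627e+02  1.56093540e+02 -4.74121196e-02] [[ 0.5  0.1]
 [-0.9  1.3]
 [-0.5 -0.7]
 [ 0.8 -0.7]]
broad [597.5 180.7  80. ]
slim [596.5 127.6  95. ]
square [544.1 132.1  87. ]
bleed [545.3 184.   82. ]
[[-0.97  -0.245 -0.001]
 [-0.245  0.97   0.002]
 [ 0.     0.002 -1.   ]]
```

Emit:
{"fn": "servo_tool", "kwargs": {"motion": [{"travel": [-0.104,0.109,0],"rot": [0,0,0],"hand": 0},{"travel": [-0.104,0.109,0],"rot": [0,0,0],"hand": 0},{"travel": [-0.104,0.109,0],"rot": [0,0,0],"hand": 0},{"travel": [-0.104,0.109,0],"rot": [0,0,0],"hand": 0},{"travel": [-0.104,0.109,0],"rot": [0,0,0],"hand": 0},{"travel": [-0.104,0.109,0],"rot": [0,0,0],"hand": 0},{"travel": [-0.104,0.109,0],"rot": [0,0,0],"hand": 0},{"travel": [-0.104,0.109,0],"rot": [0,0,0],"hand": 0},{"travel": [-0.104,0.109,0],"rot": [0,0,0],"hand": 0},{"travel": [-0.104,0.109,0],"rot": [0,0,0],"hand": 0}]}}

```text
clock: 0.93
position: [338.7, -276.1, 231.1]
ee_rot: [-0.123, 0.992, 0.0, -0.0]
contact_force: [0.7, -0.0, -0.1]
gripper_width: -0.2
grasp_force: 0.0
```

Emit:
{"fn": "servo_tool", "kwargs": {"motion": [{"travel": [-0.104,0.109,0],"rot": [0,0,0],"hand": 0},{"travel": [-0.104,0.109,0],"rot": [0,0,0],"hand": 0},{"travel": [-0.104,0.109,0],"rot": [0,0,0],"hand": 0},{"travel": [-0.104,0.109,0],"rot": [0,0,0],"hand": 0},{"travel": [-0.104,0.109,0],"rot": [0,0,0],"hand": 0},{"travel": [-0.104,0.109,0],"rot": [0,0,0],"hand": 0},{"travel": [-0.104,0.109,0],"rot": [0,0,0],"hand": 0},{"travel": [-0.104,0.109,0],"rot": [0,0,0],"hand": 0},{"travel": [-0.104,0.109,0],"rot": [0,0,0],"hand": 0},{"travel": [0,0,0],"rot": [0,0,0],"hand": 0}]}}

```text
clock: 1.77
position: [508.1, 21.7, 230.7]
ee_rot: [-0.126, 0.992, 0.0, 0.001]
contact_force: [0.9, -0.3, 0.9]
gripper_width: 0.1
grasp_force: 0.0
```

Emit:
{"fn": "servo_tool", "kwargs": {"motion": [{"travel": [-0.1,0.106,0],"rot": [0,0,0],"hand": 0},{"travel": [-0.1,0.106,0],"rot": [0,0,0],"hand": 0},{"travel": [-0.1,0.106,0],"rot": [0,0,0],"hand": 0},{"travel": [-0.1,0.106,0],"rot": [0,0,0],"hand": 0},{"travel": [-0.1,0.106,0],"rot": [0,0,0],"hand": 0},{"travel": [0,0,0.04],"rot": [0,0,-0.019],"hand": 0},{"travel": [0,0,0.04],"rot": [0,0,-0.019],"hand": 0},{"travel": [0,0,0.04],"rot": [0,0,-0.019],"hand": 0},{"travel": [0,0,0.04],"rot": [0,0,-0.019],"hand": 0},{"travel": [0,0,0],"rot": [0,0,0],"hand": 0}]}}

```text
clock: 2.6
position: [592.3, 175.6, 188.3]
ee_rot: [-0.355, 0.935, -0.0, -0.003]
contact_force: [-0.5, -0.6, -0.7]
gripper_width: -0.2
grasp_force: 0.0
```

Run:
```python
from h import *
import pickle
st=sensors.read_state();print(st["position"],Ro.from_quat(st["ee_rot"]).as_matrix().round(3),st["joints"])
im,d=get_image("wrist");pickle.dump((st,im,d),open("pics/w1.pkl","wb"))
cv2.imwrite("pics/w1.png",cv2.resize(im[:,:,::-1],(800,600),interpolation=cv2.INTER_CUBIC))
```

```text
[592.29173894 175.64095847 188.29006939] [[-0.747 -0.664 -0.006]
 [-0.664  0.747 -0.002]
 [ 0.006  0.002 -1.   ]] [ 5.49388476e-01  4.07181916e-01 -6.84922749e-02 -1.20451340e-03
 -1.10101010e+00 -1.39285903e+00]
```

View pics/w1.png

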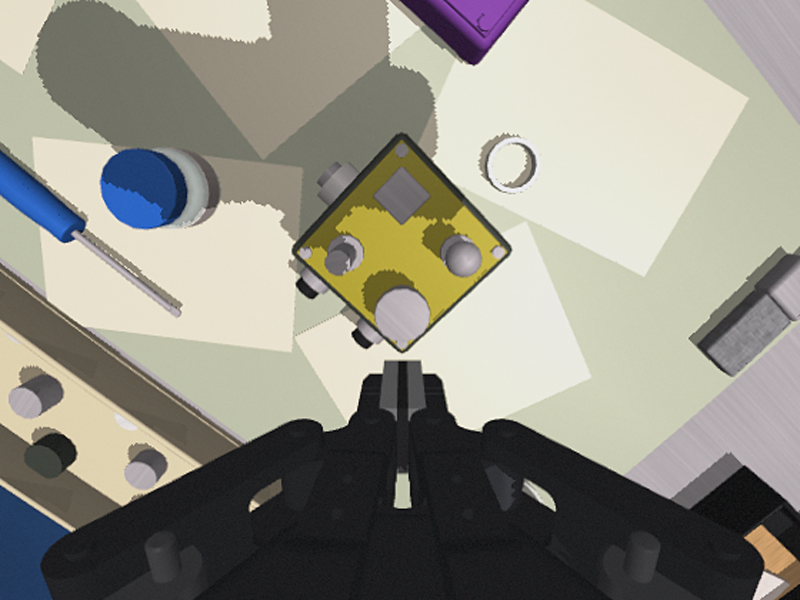

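The wrist view (800×600) shows broad at (403,314), square at (402,195), the slim top at about (337,263) and the ball at (463,256). The finger tips are at (402,362).

Run:
```python
from h import *
import pickle
st,im,d=pickle.load(open("pics/w1.pkl","rb"))
px={"broad":((403,314),80),"slim":((336,263),95),"square":((402,195),87),"bleed":((464,257),82)}
P=[]
for k,(c,z) in px.items():
    uv=(np.array(c)+.5)*.7-.5
    p=ray("wrist",uv,z,st);P.append(p)
    # depth-derived height
    u,v=uv.round().astype(int);T=np.eye(4);T[:3,:3]=Ro.from_quat(st["ee_rot"]).as_matrix();T[:3,3]=st["position"];c=camera_params("wrist");T=T@c["mount"]
    q=cv2.undistortPoints(np.array([[uv]],float),c["camera_matrix"],c["dist"])[0,0]
    D=np.median(d[v-2:v+3,u-2:u+3]);print(k,p.round(1),"zdepth",(T@[q[0]*D,q[1]*D,D,1])[:3].round(1))
q,r=fit([L[k] for k in px],P);print(q,r.round(1))
for k in L:
  c,s=np.cos(q[2]),np.sin(q[2]);print(k,(q[0]+c*L[k][0]-s*L[k][1]).round(1),(q[1]+s*L[k][0]+c*L[k][1]).round(1))
```

```text
broad [596.4 180.4  80. ] zdepth [597.  180.9  77.6]
slim [595.6 128.7  95. ] zdepth [595.8 128.8  93.9]
square [542.9 132.   87. ] zdepth [543.  132.1  84.6]
bleed [545.2 183.5  82. ] zdepth [545.  181.6  90.8]
[ 5.70033313e+02  1.56181327e+02 -4.60412612e-02] [[ 0.8  0.5]
 [-0.8  0.3]
 [-0.  -0.6]
 [ 0.  -0.2]]
broad 597.2 181.0
slim 594.8 129.0
square 542.9 131.4
bleed 545.3 183.4
```

Emit:
{"fn": "servo_tool", "kwargs": {"motion": [{"travel": [-0.028,0.004,0.1],"rot": [0,0,0],"hand": 0},{"travel": [0,0,0.1],"rot": [0,0,0],"hand": 0},{"travel": [0,0,0.1],"rot": [0,0,0],"hand": 0},{"travel": [0,0,0.06],"rot": [0,0,0],"hand": 0},{"travel": [0,0,0.03],"rot": [0,0,0],"hand": 0},{"travel": [0,0,0],"rot": [0,0,0],"hand": 0},{"travel": [0,0,0],"rot": [0,0,0],"hand": 0}]}}

```text
clock: 3.23
position: [599.2, 181.8, 94.7]
ee_rot: [-0.354, 0.935, -0.0, 0.001]
contact_force: [0.5, -0.5, -0.3]
gripper_width: 0.0
grasp_force: 0.0
```

Emit:
{"fn": "servo_tool", "kwargs": {"motion": [{"travel": [0.006,0.004,0.02],"rot": [0,0,0],"hand": 0},{"travel": [0,0,0.02],"rot": [0,0,0],"hand": 0},{"travel": [0,0,0.012],"rot": [0,0,0],"hand": 0},{"travel": [0,0,0.012],"rot": [0,0,0],"hand": 0},{"travel": [0,0,0.012],"rot": [0,0,0],"hand": 0},{"travel": [0,0,0.012],"rot": [0,0,0],"hand": 0},{"travel": [0,0,0],"rot": [0,0,0],"hand": 0}]}}

```text
clock: 3.82
position: [596.8, 181.5, 71.7]
ee_rot: [-0.355, 0.935, 0.0, 0.0]
contact_force: [0.3, -0.1, 0.6]
gripper_width: 0.0
grasp_force: 0.6
```

Emit:
{"fn": "servo_tool", "kwargs": {"motion": [{"travel": [0,0,0.006],"rot": [0,0,0],"hand": 0},{"travel": [0,0,0.006],"rot": [0,0,0],"hand": 0}]}}

```text
clock: 3.98
position: [596.8, 181.5, 69.1]
ee_rot: [-0.355, 0.935, -0.0, 0.0]
contact_force: [-2.2, -0.7, 5.8]
gripper_width: 0.1
grasp_force: 4.2
```

Run:
```python
from h import *
import pickle
for i in range(4):
    st=sensors.read_state();print(st["position"].round(1),st["contact_force"].round(1))
    im,d=get_image("wrist")
pickle.dump((st,im,d),open("pics/w2.pkl","wb"))
cv2.imwrite("pics/w2.png",cv2.resize(im[80:300,180:420,::-1],None,fx=2.7,fy=2.7,interpolation=cv2.INTER_CUBIC))
```

```text
[596.8 181.5  69.1] [-2.2 -0.7  5.8]
[596.8 181.5  69.1] [-1.2  1.5  3.8]
[596.8 181.5  69.1] [-1.9  0.   4.2]
[596.8 181.5  69.1] [-1.4 -0.3  5.2]
```

View pics/w2.png

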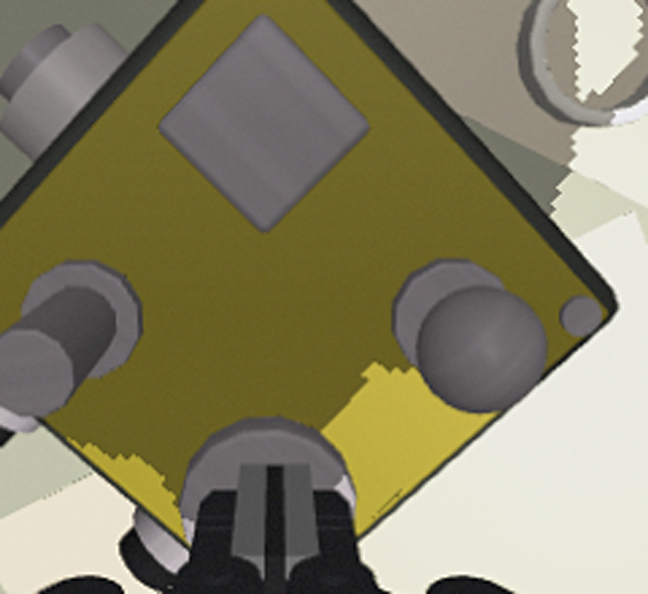

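The fingers are centred on the broad head at about (270,500), and it's moving under roughly 5 N. I'll keep pressing until the force rises at the stop.

Emit:
{"fn": "servo_tool", "kwargs": {"motion": [{"travel": [0,0,0.004],"rot": [0,0,0],"hand": 0},{"travel": [0,0,0.004],"rot": [0,0,0],"hand": 0}]}}

```text
clock: 4.35
position: [596.9, 181.5, 69.0]
ee_rot: [-0.355, 0.935, -0.0, 0.0]
contact_force: [-7.3, -1.1, 18.4]
gripper_width: -0.3
grasp_force: 9.2
```

Emit:
{"fn": "servo_tool", "kwargs": {"motion": [{"travel": [0,0,-0.05],"rot": [0,0,0],"hand": 0},{"travel": [0,0,-0.14],"rot": [0,0,0],"hand": 0},{"travel": [0.1,-0.002,0],"rot": [0,0,0],"hand": 0},{"travel": [0.1,-0.002,0],"rot": [0,0,0],"hand": 0},{"travel": [0.093,0,0],"rot": [0,0,0],"hand": 0},{"travel": [0,0,0.06],"rot": [0,0,0],"hand": 0},{"travel": [0,0,0],"rot": [0,0,0],"hand": 0},{"travel": [0,0,0],"rot": [0,0,0],"hand": 0}]}}

```text
clock: 5.02
position: [542.4, 131.9, 98.6]
ee_rot: [-0.355, 0.935, -0.0, -0.001]
contact_force: [0.9, 1.3, 0.5]
gripper_width: -0.0
grasp_force: 0.0
```

Run:
```python
from h import *
im,d=get_image("top");np.savez("pics/top1.npz",im=im,d=d)
d0=np.load("pics/top0.npz")["d"]
# broad top: depth change
for n,(u,v) in {"broad":(256,196),"plate":(262,205)}.items():print(n,np.median(d0[v-1:v+2,u-1:u+2]),np.median(d[v-1:v+2,u-1:u+2]))
cv2.imwrite("pics/c2.png",cv2.resize(im[170:250,220:330,::-1],None,fx=7,fy=7,interpolation=cv2.INTER_CUBIC))
```

```text
broad 1582.3896 1206.2401
plate 1602.47 1196.7638
```

View pics/c2.png

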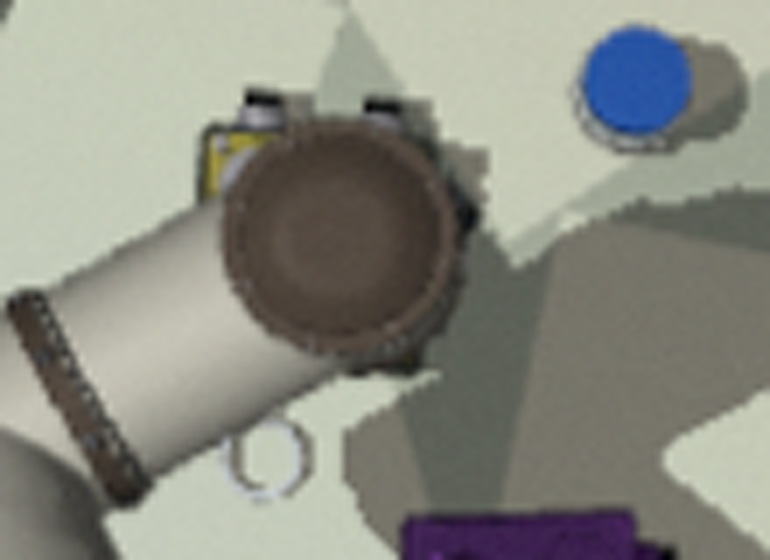

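The arm hides most of the unit. The port tips at (264,100) and (385,105) haven't moved, so the unit stayed in place. Next is the square plunger, home at 76.

Emit:
{"fn": "servo_tool", "kwargs": {"motion": [{"travel": [0,0,0.02],"rot": [0,0,0],"hand": 0},{"travel": [0,0,0.02],"rot": [0,0,0],"hand": 0},{"travel": [0,0,0.012],"rot": [0,0,0],"hand": 0},{"travel": [0,0,0.012],"rot": [0,0,0],"hand": 0},{"travel": [0,0,0.012],"rot": [0,0,0],"hand": 0},{"travel": [0,0,0.006],"rot": [0,0,0],"hand": 0},{"travel": [0,0,0.006],"rot": [0,0,0],"hand": 0}]}}

```text
clock: 5.65
position: [542.7, 132.3, 77.5]
ee_rot: [-0.355, 0.935, 0.0, 0.0]
contact_force: [-1.7, 0.8, 4.0]
gripper_width: 0.3
grasp_force: 1.9
```

Emit:
{"fn": "servo_tool", "kwargs": {"motion": [{"travel": [0,0,0.004],"rot": [0,0,0],"hand": 0},{"travel": [0,0,0.002],"rot": [0,0,0],"hand": 0}]}}

```text
clock: 5.82
position: [542.7, 132.3, 76.1]
ee_rot: [-0.355, 0.935, 0.0, 0.0]
contact_force: [-3.2, 1.7, 8.1]
gripper_width: -0.6
grasp_force: 3.7
```

Emit:
{"fn": "servo_tool", "kwargs": {"motion": [{"travel": [0,0,0.004],"rot": [0,0,0],"hand": 0},{"travel": [0,0,0.002],"rot": [0,0,0],"hand": 0}]}}

```text
clock: 5.98
position: [542.7, 132.3, 76.0]
ee_rot: [-0.355, 0.935, -0.0, 0.0]
contact_force: [-5.2, 0.6, 14.8]
gripper_width: 0.0
grasp_force: 7.5
```

Emit:
{"fn": "servo_tool", "kwargs": {"motion": [{"travel": [0,0,-0.05],"rot": [0,0,0],"hand": 0},{"travel": [0,0,-0.13],"rot": [0,0,0],"hand": 0},{"travel": [-0.074,-0.076,0],"rot": [0,0,0],"hand": 0},{"travel": [-0.074,-0.076,0],"rot": [0,0,0],"hand": 0},{"travel": [0,0,0.04],"rot": [0,0,0],"hand": 0},{"travel": [0,0,0],"rot": [0,0,0],"hand": 0},{"travel": [0,0,0],"rot": [0,0,0],"hand": 0}]}}

```text
clock: 6.57
position: [594.2, 127.6, 107.7]
ee_rot: [-0.354, 0.935, -0.0, -0.002]
contact_force: [-0.3, -0.5, -0.0]
gripper_width: -0.2
grasp_force: 0.0
```

Run:
```python
from h import *
st=sensors.read_state();print(st["position"])
im,d=get_image("wrist")
cv2.imwrite("pics/w3.png",cv2.resize(im[100:320,150:420,::-1],None,fx=2.7,fy=2.7,interpolation=cv2.INTER_CUBIC))
```

```text
[594.23121436 127.57379961 107.67858707]
```

View pics/w3.png

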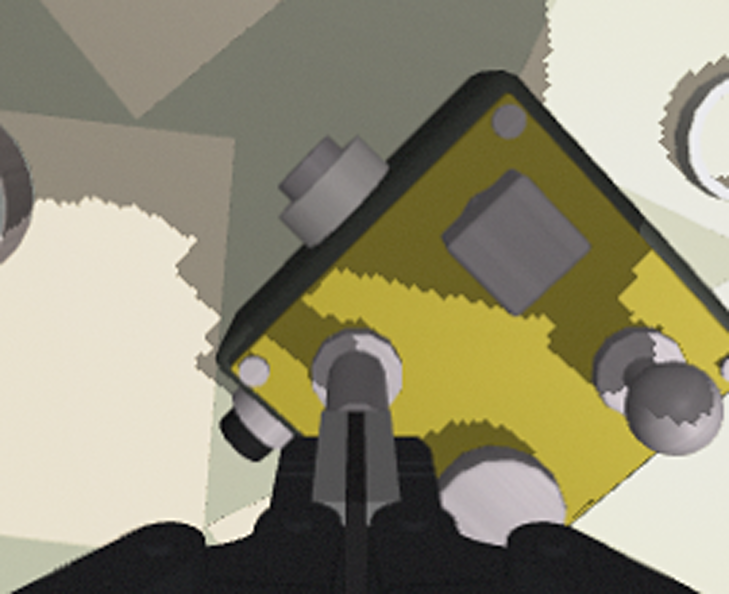

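The fingers line up with the pin at (357,390). The square at (516,240) and the broad at (505,500) both sit low, and the ball at (675,408) is up. Now I'll press the slim pin, home at 84.

Emit:
{"fn": "servo_tool", "kwargs": {"motion": [{"travel": [-0.002,0,0.03],"rot": [0,0,0],"hand": 0},{"travel": [0,0,0.02],"rot": [0,0,0],"hand": 0},{"travel": [0,0,0.012],"rot": [0,0,0],"hand": 0},{"travel": [0,0,0.012],"rot": [0,0,0],"hand": 0},{"travel": [0,0,0.01],"rot": [0,0,0],"hand": 0},{"travel": [0,0,0.006],"rot": [0,0,0],"hand": 0},{"travel": [0,0,0.004],"rot": [0,0,0],"hand": 0}]}}

```text
clock: 7.2
position: [595.4, 128.6, 85.7]
ee_rot: [-0.355, 0.935, 0.0, -0.0]
contact_force: [-2.9, 0.7, 3.7]
gripper_width: -0.2
grasp_force: 1.9
```

Emit:
{"fn": "servo_tool", "kwargs": {"motion": [{"travel": [0,0,0.004],"rot": [0,0,0],"hand": 0},{"travel": [0,0,0.004],"rot": [0,0,0],"hand": 0}]}}

```text
clock: 7.37
position: [595.8, 128.5, 84.0]
ee_rot: [-0.355, 0.935, -0.0, -0.0]
contact_force: [-5.1, 0.5, 10.9]
gripper_width: -0.4
grasp_force: 5.9
```

Emit:
{"fn": "servo_tool", "kwargs": {"motion": [{"travel": [0,0,0.004],"rot": [0,0,0],"hand": 0},{"travel": [0,0,0],"rot": [0,0,0],"hand": 0}]}}

```text
clock: 7.53
position: [595.8, 128.5, 84.0]
ee_rot: [-0.355, 0.935, -0.0, 0.0]
contact_force: [-4.6, 0.1, 9.0]
gripper_width: -0.1
grasp_force: 4.6
```

Emit:
{"fn": "servo_tool", "kwargs": {"motion": [{"travel": [0,0,-0.04],"rot": [0,0,0],"hand": 0},{"travel": [0,0,-0.15],"rot": [0,0,0],"hand": 0},{"travel": [0,0,-0.15],"rot": [0,0,0],"hand": 0},{"travel": [0,-0.12,-0.08],"rot": [0,0,0],"hand": 0},{"travel": [0,-0.15,0],"rot": [0,0,0],"hand": 0},{"travel": [0,-0.15,0],"rot": [0,0,0],"hand": 0},{"travel": [0,0,0],"rot": [0,0,0],"hand": 0},{"travel": [0,0,0],"rot": [0,0,0],"hand": 0}]}}

```text
clock: 8.2
position: [666.6, 48.3, 187.1]
ee_rot: [-0.353, 0.936, -0.0, 0.0]
contact_force: [-0.1, -0.1, -0.6]
gripper_width: -0.3
grasp_force: 0.0
```

Run:
```python
from h import *
st=sensors.read_state();print(st["position"])
im,d=get_image("wrist")
cv2.imwrite("pics/w4.png",cv2.resize(im[:,:,::-1],(800,600),interpolation=cv2.INTER_CUBIC))
np.savez("pics/w4.npz",im=im,d=d,p=st["position"],q=st["ee_rot"])
```

```text
[666.64895094  48.25764639 187.06212509]
```

View pics/w4.png

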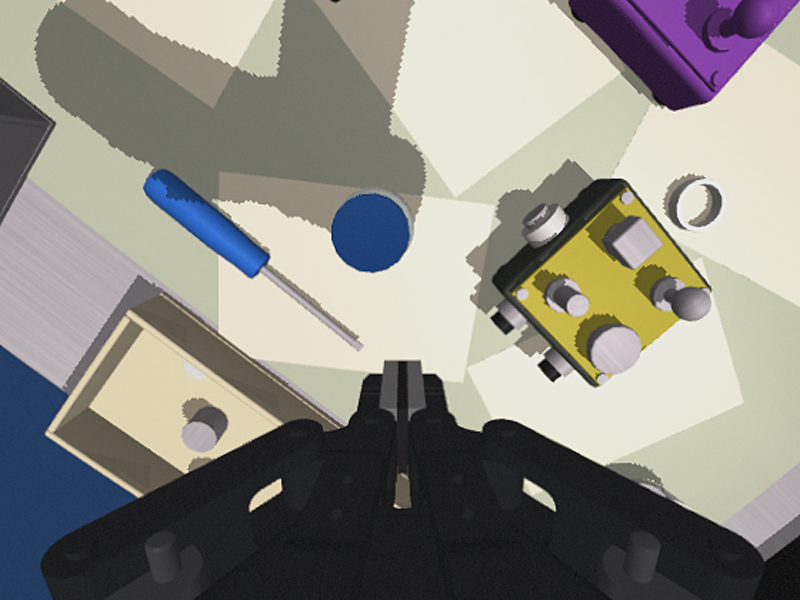

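The unit, ball, cap and jar all look undisturbed. The tops in this view are broad (616,348), square (636,240), slim (575,302) and ball (690,302), with the plate at (600,260). I'll check plunger heights from the depth.

Run:
```python
from h import *
z=np.load("pics/w4.npz");d=z["d"];c=camera_params("wrist")
T=np.eye(4);T[:3,:3]=Ro.from_quat(z["q"]).as_matrix();T[:3,3]=z["p"];T=T@c["mount"]
for n,p in dict(broad=(616,348),square=(636,240),slim=(576,303),ball=(690,302),plate=(590,258),plate2=(640,300),plate3=(545,320)).items():
    uv=(np.array(p)+.5)*.7-.5;u,v=uv.round().astype(int)
    q=cv2.undistortPoints(np.array([[uv]],float),c["camera_matrix"],c["dist"])[0,0];D=np.median(d[v-2:v+3,u-2:u+3])
    print(n,(T@[q[0]*D,q[1]*D,D,1])[:3].round(1))
```

```text
broad [597.1 179.   68.7]
square [542.9 129.4  75.4]
slim [595.1 127.3  83. ]
ball [548.1 177.3  88.4]
plate [565.7 126.4  53.4]
plate2 [561.7 175.   53.1]
plate3 [615.7 135.5  53.2]
```

```bash
python3 -c "from bench import *;print(job_done())"
```

```text
the job is handed in; nothing more can be done
None
```

I pressed the broad, square and slim plungers fully home in that order, left the bleed plunger up, saw no sign that the unit or its neighbours had moved, and handed the job in at about 8 s on the robot's clock.

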